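# Find the rocking corner of the jig plate and set its shim

## Task

One corner of the jig plate on the watchmaker's bench rocks: press down on the corners with a fingertip, one after another, until you find the one that gives way and sinks. Then press that corner's tip-in shim flat onto its rest, so that it bears the corner and the plate is level again. Only press: do not lift or shove the plate, leave the other three shims standing and the other things on the bench where they are, and finish clear of everything.

Things in the scene. Friction and masses are not known exactly. Their poses are not given: they have to be found in the camera images.
- plate: loose aluminium jig plate, 170 x 190 x 10 mm (x, y, z), 1.6 kg with the round holder (72 mm wide, 47 mm high) fixed on its middle, resting on 4 feet hidden under its corners. Origin: middle of its underside, 28 mm above the bench; x points away from the robot. One foot, drawn at random, gives way at about 3 N: its corner sinks 5 mm and stays down (plate leans 0.055 rad); until then it looks level
- corner_near_left (a point): place to press on the near-left corner of the plate: on its top face, right over that corner's foot, 60 mm in x and 68 mm in y from the plate's middle; 38 mm above the bench when level (names as seen by the robot: near = its side, left = its +y)
- corner_far_left (a point): place to press on the far-left corner of the plate: on its top face, right over that corner's foot, 60 mm in x and 68 mm in y from the plate's middle; 38 mm above the bench when level (names as seen by the robot: near = its side, left = its +y)
- corner_near_right (a point): place to press on the near-right corner of the plate: on its top face, right over that corner's foot, 60 mm in x and 68 mm in y from the plate's middle; 38 mm above the bench when level (names as seen by the robot: near = its side, left = its +y)
- corner_far_right (a point): place to press on the far-right corner of the plate: on its top face, right over that corner's foot, 60 mm in x and 68 mm in y from the plate's middle; 38 mm above the bench when level (names as seen by the robot: near = its side, left = its +y)
- shim_near_left (a joint): tip-in shim at the near-left corner: a stiff-hinged steel leaf 24 mm wide, 3 mm thick, hinge 10 mm outside the plate's y edge and parallel to its x. Value: angle of the outer tab above level, rad; 0 = flat on its rest (a stop), starts 0.38 to 0.52, at most 0.6. Stays where left; about 2 to 3 N on the tab moves it. Going flat, its inner toe lifts the sunk corner to level and bears it
- shim_far_left (a joint): tip-in shim at the far-left corner: a stiff-hinged steel leaf 24 mm wide, 3 mm thick, hinge 10 mm outside the plate's y edge and parallel to its x. Value: angle of the outer tab above level, rad; 0 = flat on its rest (a stop), starts 0.38 to 0.52, at most 0.6. Stays where left; about 2 to 3 N on the tab moves it. Going flat, its inner toe lifts the sunk corner to level and bears it
- shim_near_right (a joint): tip-in shim at the near-right corner: a stiff-hinged steel leaf 24 mm wide, 3 mm thick, hinge 10 mm outside the plate's y edge and parallel to its x. Value: angle of the outer tab above level, rad; 0 = flat on its rest (a stop), starts 0.38 to 0.52, at most 0.6. Stays where left; about 2 to 3 N on the tab moves it. Going flat, its inner toe lifts the sunk corner to level and bears it
- shim_far_right (a joint): tip-in shim at the far-right corner: a stiff-hinged steel leaf 24 mm wide, 3 mm thick, hinge 10 mm outside the plate's y edge and parallel to its x. Value: angle of the outer tab above level, rad; 0 = flat on its rest (a stop), starts 0.38 to 0.52, at most 0.6. Stays where left; about 2 to 3 N on the tab moves it. Going flat, its inner toe lifts the sunk corner to level and bears it
- tab_near_left (a point): place to press on the shim at the near-left corner: top of its outer tab, 34 mm out from the hinge line (the tab ends 11 mm farther out); 24 mm above the bench when flat, up to 42 mm when standing; it moves outward up to 5 mm as it goes down
- tab_far_left (a point): place to press on the shim at the far-left corner: top of its outer tab, 34 mm out from the hinge line (the tab ends 11 mm farther out); 24 mm above the bench when flat, up to 42 mm when standing; it moves outward up to 5 mm as it goes down
- tab_near_right (a point): place to press on the shim at the near-right corner: top of its outer tab, 34 mm out from the hinge line (the tab ends 11 mm farther out); 24 mm above the bench when flat, up to 42 mm when standing; it moves outward up to 5 mm as it goes down
- tab_far_right (a point): place to press on the shim at the far-right corner: top of its outer tab, 34 mm out from the hinge line (the tab ends 11 mm farther out); 24 mm above the bench when flat, up to 42 mm when standing; it moves outward up to 5 mm as it goes down
- loupe: black eye loupe, a truncated cone 34 mm wide at the foot and 34 mm high, standing on the grey bed between the two left shims; a bystander to leave alone. Origin: centre of its underside
- weight: small brass weight, 28 mm wide, 38 mm high, standing on the grey bed between the two right shims; a bystander to leave alone. Origin: centre of its underside
- oil: amber oil bottle, 28 mm wide, 58 mm high, beyond the bed; a bystander to leave alone. Origin: centre of its underside
- driver: small screwdriver, 120 mm long, lying on the bench between robot and bed; a bystander to leave alone. Origin: about the middle of its length
- dome: clear dust cover with a knob, 56 mm wide, 48 mm high, left of the bed; a bystander to leave alone. Origin: centre of its underside
- bezel: steel bezel ring, 44 mm across, 10 mm high, lying right of the bed; a bystander to leave alone. Origin: centre of its underside
- spool: green spool, 32 mm wide, 34 mm high, beyond the bed; a bystander to leave alone. Origin: centre of its underside

How it is judged:
By the outcome, as a careful person would: the job done as asked, in the order asked, and still so for the second after the job is handed in, with the robot touching nothing.
It also fails if it takes over 51 s, if anything falls off the work surface, if the arm or the gripper's body presses on something with over 40 N, if the wrist force passes 120 N, or if a joint passes its speed limit or range.

## Robot

A 6-joint arm with a two-finger parallel gripper is mounted at the origin on the work surface. World frame = base frame: x ahead of the robot, y to its left, z up, the work surface at z = 0. Lengths are in m, angles in rad, forces in N, time in s.
With the tool pointing down it reaches from about 0.225 to 0.725 m from the base axis. Payload 3.1 kg.
Tool frame: the origin (TCP) lies on the centre line of the jaws, within the pads' length; the fingertips stand 11 mm ahead of it and the grasp point (between the pads) lies 8 mm behind it; z points along the fingers, y is the line along which they close (so a half turn about z gives the same grasp; the last joint's range is limited). The gripper opens to 85 mm and grips with 20 to 120 N. Pads are 22 mm wide; open, the fingers measure 114 mm over their backs; the gripper's body (76 mm by 85 mm) begins 54 mm behind the grasp point. The pads swing forward as they close: fully open they stand 13 mm farther back than shut.
Start: joints at [1.012, 0.048, 0.099, 1.622, 0, 1.443], TCP at [0.219, 0.477, 0.214] pointing down, gripper open.
Joint ranges: [-2.91, 2.91], [-0.99, 1.94], [-1.21, 1.42], [-2.12, 2.29], [-1.49, 1.47], [-3.14, 3.14]. Speed limits (rad/s): [2.79, 2.79, 3.14, 3.14, 3.14, 3.14].

## Interface

Orientations are given as [roll, pitch, yaw] about the fixed x, y, z axes, in that order (R = Rz(yaw) Ry(pitch) Rx(roll)).
In Python, from cell import manip gives the robot as it stands.
- The arm moves only by the tool move_arm, never from a script. Its arguments are lists of equal length, an entry for each row: "fingers": the opening in per cent of the stroke, from 0 (shut) to 100 (fully open); "translation": the shift along the tool's x, y, z in mm, a list of three; "rotation": the turn, a rotation vector about the tool's x, y, z in degrees, a list of three. In form: {"fingers": [fingers, ...], "translation": [[tx, ty, tz], ...], "rotation": [[wx, wy, wz], ...]}. A call has exactly 10 rows; each row is the pose to reach, as a shift and turn from the pose commanded when the call began, along the tool's axes at that moment; what a row does not reach only later rows make up. A row lasts 1/10 s, in which the tool goes at most 50 mm and 8.59 degrees, less where a joint would pass 70% of its speed; a pose out of reach is approached as far as the arm can. A call with a gripper value outside its range is refused whole. The fingers move at their own pace and stop on an object; "grip_force" is the grip in N (left out, the last holds). Time passes only in rows, so rows that repeat a pose let the fingers close, or fill a call up. It gives the time, the measured TCP pose, the force, the opening and the grip force at its end, in the units of the state.
- manip.state(): the state, without advancing time (a new reading comes with each control period).
- manip.capture(name): name is "scene" or "top" or "wrist"; returns a dict with "color" (480x640x3 uint8, blue, green, red), "range_z" (480x640 float32, m along the optical axis (not along the pixel's ray), 0 where there is no reading), "mtx" (3x3 intrinsics, pixels), "cam_to_world" (4x4, takes a point from camera to world coordinates); the wrist camera has in their place "hand_eye" (4x4, takes a point from camera to tool coordinates, whose origin is the TCP and whose axes are the flange's). Camera axes: x right, y down, z forward; pixel columns grow to the right and rows downward; lengths in m; the calibration is good to about 2 mm. A picture is of the moment at which its call begins: read the wrist's pose just before it.
- manip.job_done(): hands the job in; it is judged then, once.
The state is a dict: "clock": time; "qpos": joint angles; "dq": joint speeds; "effort": joint torques, N m; "tcp_pos": TCP position; "eef_rot": TCP orientation; "contact_force": force on the tool from outside, world axes, zero at the start; "torque": the same for the moment, N m; "opening": opening from 0.0 (shut) to 1.0 (fully open); "finger_force": force on a finger pad.
Only numpy, scipy, OpenCV 4.12 (cv2) and the standard library are available. Lean on these libraries where they do the work, as an engineer would, in place of code of your own. Each camera call takes 0.05 s, during which the arm holds its last target. There are 200 camera calls.

## Working session

There is one attempt and no reset: what is moved stays moved. The work goes in short steps, Python scripts to look and compute and a tool call to move; the robot and the scene stay as the last step left them, time stands still between calls to the robot, and variables do not carry over. Pictures are saved under pics/ and viewed, at most 10 in all, crops included, and the job is handed in when it is done.

Besides the shell and the picture viewer there is one more tool, called after "Call:" in YAML: its name, and indented under it one key for each argument. move_arm: Moves the arm, as the interface text tells. Its arguments: {"type":"object","properties":{"fingers":{"type":"array","items":{"type":"number"}},"translation":{"type":"array","items":{"type":"array","items":{"type":"number"}}},"rotation":{"type":"array","items":{"type":"array","items":{"type":"number"}}},"grip_force":{"type":"number"}},"required":["fingers","translation","rotation"]}

```bash
mkdir -p pics; python3 - <<'E'
from cell import manip
import cv2,numpy as np
s=manip.state();print({k:np.round(v,3).tolist() for k,v in s.items()})
for n in("scene","top"):
    c=manip.capture(n);cv2.imwrite(f"pics/{n}0.png",c["color"]);np.savez(f"{n}0.npz",**c)
    print(n,c["mtx"].round(1).tolist(),c["cam_to_world"].round(3).tolist())
E
```

```text
{'clock': 0.0, 'qpos': [1.012, 0.049, 0.098, 1.622, 0.0, 1.443], 'dq': [-0.001, 0.002, -0.0, -0.001, -0.001, 0.0], 'effort': [-0.002, -33.878, 32.001, 0.02, -0.0, 0.0], 'tcp_pos': [0.219, 0.476, 0.213], 'eef_rot': [-3.139, -0.0, 2.711], 'contact_force': [0.197, -0.682, -0.098], 'torque': [-0.004, 0.024, 0.045], 'finger_force': 0.0, 'opening': 1.003}
scene [[473.2, 0.0, 323.1], [0.0, 473.2, 240.8], [0.0, 0.0, 1.0]] [[-0.517, 0.72, -0.464, 0.893], [0.856, 0.431, -0.285, 0.246], [-0.005, -0.544, -0.839, 0.631], [0.0, 0.0, 0.0, 1.0]]
top [[607.2, 0.0, 309.8], [0.0, 607.2, 235.6], [0.0, 0.0, 1.0]] [[-0.021, -0.992, 0.126, 0.462], [-1.0, 0.022, 0.007, 0.041], [-0.009, -0.126, -0.992, 1.002], [0.0, 0.0, 0.0, 1.0]]
```

View pics/top0.png

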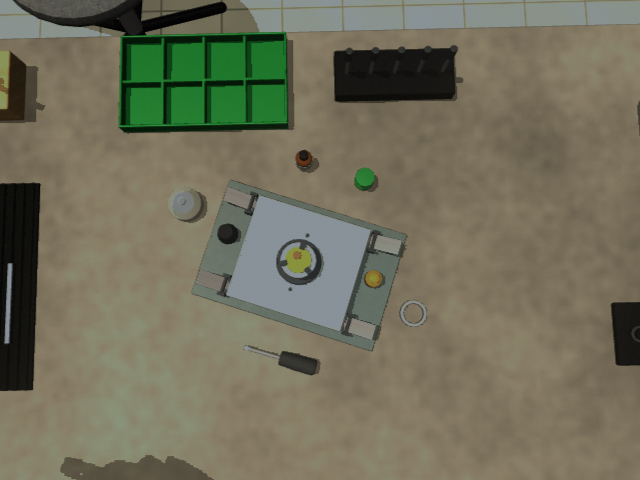

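View pics/scene0.png

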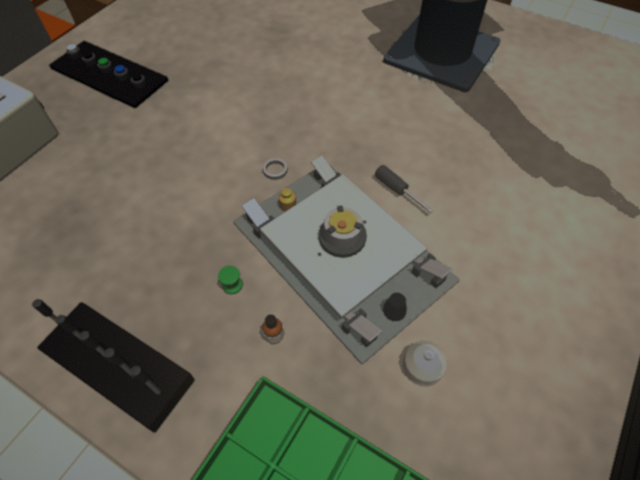

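The top view shows the plate at about (300,262) px, turned roughly 15°, with tabs at (240,200), (212,281), (388,245) and (362,327). The bystanders are clear of the corners. Next I segment the plate.

```bash
cat > h.py <<'E'
import numpy as np,cv2
def ray(c,uv,z):
    uv=np.atleast_2d(np.float64(uv));d=np.c_[uv,np.ones(len(uv))]@np.linalg.inv(c["mtx"]).T@c["cam_to_world"][:3,:3].T
    o=c["cam_to_world"][:3,3];return o+d*((z-o[2])/d[:,2])[:,None]
def cloud(c):
    v,u=np.mgrid[:480,:640];r=c["range_z"];p=np.stack([u,v,np.ones_like(u)],-1)@np.linalg.inv(c["mtx"]).T*r[...,None]
    return p@c["cam_to_world"][:3,:3].T+c["cam_to_world"][:3,3]
E
python3 - <<'E'
from h import *
for n,seed in(("top",(330,215)),("scene",(300,240))):
    c=dict(np.load(n+"0.npz"));im=c["color"]
    m=np.zeros((482,642),np.uint8)
    cv2.floodFill(im.copy(),m,seed,0,(6,6,6),(6,6,6),4|cv2.FLOODFILL_MASK_ONLY|(255<<8))
    m=cv2.morphologyEx(m[1:-1,1:-1],cv2.MORPH_OPEN,np.ones((5,5)))
    k=max(cv2.findContours(m,cv2.RETR_EXTERNAL,cv2.CHAIN_APPROX_NONE)[0],key=cv2.contourArea).reshape(-1,2)
    w=ray(c,k,.038);b=cv2.minAreaRect((w[:,:2]*1000).astype(np.float32));print(n,len(k),b,cv2.boxPoints(b).round(1).tolist())
    P=cloud(c);z=P[...,2][m>0];print("z",np.percentile(z,[5,50,95]))
    if n=="top":
        # tabs & bystanders heights in plate frame
        for uv in [(240,200),(212,281),(388,245),(362,327),(228,233),(374,278),(299,260)]:
            print(uv,P[uv[1],uv[0]].round(3))
E
```

```text
top 57 ((584.6531982421875, -85.0382080078125), (39.840511322021484, 11.493523597717285), 73.2776107788086) [[573.4000244140625, -102.5], [584.4000244140625, -105.80000305175781], [595.9000244140625, -67.5999984741211], [584.9000244140625, -64.30000305175781]]
z [0.00393217 0.00672534 0.00990518]
(240, 200) [0.646 0.159 0.031]
(212, 281) [0.516 0.205 0.031]
(388, 245) [ 0.567 -0.077  0.036]
(362, 327) [ 0.438 -0.032  0.037]
(228, 233) [0.591 0.177 0.043]
(374, 278) [ 0.514 -0.053  0.044]
(299, 260) [0.542 0.064 0.082]
scene 336 ((544.960693359375, 66.13931274414062), (186.13192749023438, 165.8984832763672), 71.19245910644531) [[436.3999938964844, 4.800000190734863], [593.5, -48.70000076293945], [653.5, 127.5], [496.3999938964844, 181.0]]
z [0.03629539 0.0379656  0.03973824]
```

```bash
python3 - <<'E'
from h import *
c=dict(np.load("top0.npz"));im=c["color"]
m=np.zeros((482,642),np.uint8)
cv2.floodFill(im.copy(),m,(285,225),0,(5,5,5),(5,5,5),4|cv2.FLOODFILL_MASK_ONLY|(255<<8))
m=cv2.morphologyEx(m[1:-1,1:-1],cv2.MORPH_OPEN,np.ones((5,5)))
k=max(cv2.findContours(m,cv2.RETR_EXTERNAL,cv2.CHAIN_APPROX_NONE)[0],key=cv2.contourArea).reshape(-1,2)
b=cv2.minAreaRect((ray(c,k,.038)[:,:2]*1000).astype(np.float32));print(b,cv2.boxPoints(b).round(1).tolist())
C=np.array(b[0]);a=np.radians(-16.7)
P=cloud(c)
for ang in (b[2]-90 if b[2]>45 else b[2],):
    a=np.radians(ang);R=np.array([[np.cos(a),-np.sin(a)],[np.sin(a),np.cos(a)]])
    for n,x,y in(("NL",-60,68),("FL",60,68),("NR",-60,-68),("FR",60,-68)):
        s=np.sign(y); print(n,(C+R@[x,y]).round(1),"tab",(C+R@[x,s*(95+10+32)]).round(1))
    L=(P[...,:2]*1000-C)@R; 
    for sx in(-1,1):
      for sy in(-1,1):
        t=(abs(L[...,0]-60*sx)<20)&(abs(L[...,1]*sy-135)<30)&(P[...,2]>.024)&(P[...,2]<.06)
        q=L[t];print(sx,sy,t.sum(),np.percentile(q,[5,50,95],0).round(0).tolist(),np.percentile(P[...,2][t],[10,50,90]).round(3))
E
```

```text
((542.8267211914062, 66.32772064208984), (186.93455505371094, 166.82644653320312), 71.18555450439453) [[433.70001220703125, 4.800000190734863], [591.5999755859375, -49.0], [651.9000244140625, 127.9000015258789], [494.0, 181.6999969482422]]
NL [508. 150.] tab [530.2 215.4]
FL [621.6 111.3] tab [643.8 176.7]
NR [464.1  21.3] tab [441.8 -44. ]
FR [577.7 -17.4] tab [555.4 -82.7]
-1 -1 388 [[-79.0, -143.0], [-69.0, -125.0], [-58.0, -107.0]] [0.027 0.035 0.043]
-1 1 379 [[-79.0, 107.0], [-69.0, 125.0], [-58.0, 143.0]] [0.028 0.036 0.044]
1 -1 374 [[59.0, -144.0], [69.0, -125.0], [79.0, -107.0]] [0.027 0.034 0.041]
1 1 375 [[58.0, 107.0], [68.0, 126.0], [79.0, 144.0]] [0.027 0.034 0.041]
```

Plate centre is (544,66) mm and its yaw is −18.8°. Both views agree, and the measured height and tab positions match what was given. I turn the tool to match the plate, close the fingers and go above the near-left corner.

Call:
move_arm:
  fingers: [0,0,0,0,0,0,0,0,0,0]
  translation:
    - [-40,-17.5,0]
    - [-80,-35,0]
    - [-120,-52.5,0]
    - [-160,-70,10]
    - [-200,-87.5,20]
    - [-240,-105,40]
    - [-280,-122.5,60]
    - [-320,-140,80]
    - [-360,-157.5,90]
    - [-400,-175.4,100]
  rotation:
    - [0,0,-0.6]
    - [0,0,-1.2]
    - [0,0,-1.8]
    - [0,0,-2.4]
    - [0,0,-3]
    - [0,0,-3.6]
    - [0,0,-4.2]
    - [0,0,-4.8]
    - [0,0,-5.4]
    - [0,0,-5.9]

```text
clock: 1.1
tcp_pos: [0.5095, 0.149, 0.1122]
eef_rot: [-3.141, -0.002, 2.814]
contact_force: [0.2, -0.5, -0.0]
opening: 0.001
finger_force: 0.0
```

Call:
move_arm:
  fingers: [0,0,0,0,0,0,0,0,0,0]
  translation:
    - [0,0,15]
    - [0,0,30]
    - [0,0,40]
    - [0,0,48]
    - [0,0,54]
    - [0,0,57]
    - [0,0,59]
    - [0,0,60]
    - [0,0,60]
    - [0,0,60]
  rotation:
    - [0,0,0]
    - [0,0,0]
    - [0,0,0]
    - [0,0,0]
    - [0,0,0]
    - [0,0,0]
    - [0,0,0]
    - [0,0,0]
    - [0,0,0]
    - [0,0,0]

```text
clock: 2.1
tcp_pos: [0.5099, 0.1507, 0.0543]
eef_rot: [3.141, 0.001, 2.814]
contact_force: [0.5, -1.0, 0.3]
opening: -0.0
finger_force: 0.0
```

```bash
python3 - <<'E'
from cell import manip
import cv2
cv2.imwrite("pics/s1.png",manip.capture("scene")["color"][120:380,180:500].repeat(2,0).repeat(2,1))
s=manip.state();print(s["tcp_pos"],s["contact_force"])
E
```

```text
[0.50980211 0.15062903 0.0542499 ] [-0.0118987   0.32562368 -0.48565032]
```

View pics/s1.png

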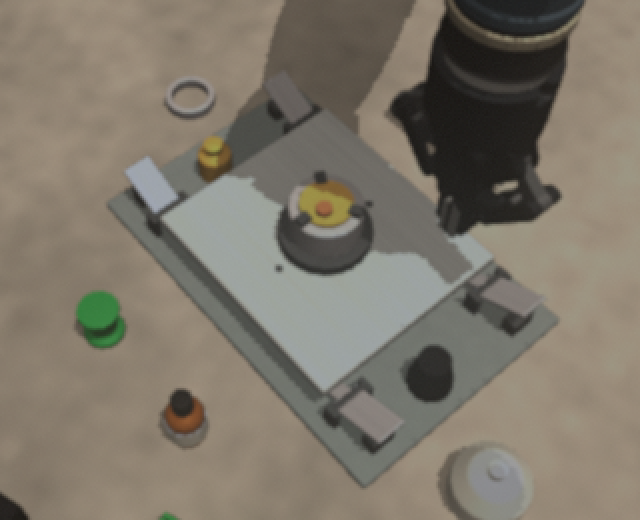

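The shut fingertips stand just above the near-left corner, at about (455,225) in the crop. I press slowly.

Call:
move_arm:
  fingers: [0,0,0,0,0,0,0,0,0,0]
  translation:
    - [0,0,1]
    - [0,0,2]
    - [0,0,3]
    - [0,0,3.5]
    - [0,0,4]
    - [0,0,4.5]
    - [0,0,5]
    - [0,0,5.5]
    - [0,0,5.5]
    - [0,0,5.5]
  rotation:
    - [0,0,0]
    - [0,0,0]
    - [0,0,0]
    - [0,0,0]
    - [0,0,0]
    - [0,0,0]
    - [0,0,0]
    - [0,0,0]
    - [0,0,0]
    - [0,0,0]

```text
clock: 3.15
tcp_pos: [0.5094, 0.1506, 0.0483]
eef_rot: [-3.142, -0.0, 2.814]
contact_force: [-0.2, -0.0, -0.2]
opening: -0.003
finger_force: 0.0
```

Call:
move_arm:
  fingers: [0,0,0,0,0,0,0,0,0,0]
  translation:
    - [0,0,0.3]
    - [0,0,0.6]
    - [0,0,0.9]
    - [0,0,1.2]
    - [0,0,1.5]
    - [0,0,1.5]
    - [0,0,1.5]
    - [0,0,1.5]
    - [0,0,1.5]
    - [0,0,1.5]
  rotation:
    - [0,0,0]
    - [0,0,0]
    - [0,0,0]
    - [0,0,0]
    - [0,0,0]
    - [0,0,0]
    - [0,0,0]
    - [0,0,0]
    - [0,0,0]
    - [0,0,0]

```text
clock: 4.15
tcp_pos: [0.5095, 0.1506, 0.0468]
eef_rot: [-3.142, 0.0, 2.814]
contact_force: [0.4, 0.2, 1.0]
opening: -0.001
finger_force: 0.0
```

```bash
cat >> h.py <<'E'
def tilt(manip,save=None):
    a=np.radians(-18.8);R=np.array([[np.cos(a),-np.sin(a)],[np.sin(a),np.cos(a)]])
    for n in("scene","top"):
        c=manip.capture(n);P=cloud(c);L=(P[...,:2]-[.544,.0662])@R
        if save: cv2.imwrite(f"pics/{save}_{n}.png",c["color"])
        t=(abs(L[...,0])<.075)&(abs(L[...,1])<.085)&(np.hypot(*np.moveaxis(L,-1,0))>.045)&(abs(P[...,2]-.037)<.010)
        for _ in range(3):
            A=np.c_[L[t],np.ones(t.sum())];k=np.linalg.lstsq(A,P[...,2][t],rcond=None)[0]
            t&=abs(L[...,0]*k[0]+L[...,1]*k[1]+k[2]-P[...,2])<.004
        print(n,t.sum(),"slope x,y",k[:2].round(4),"corner z NL FL NR FR",[round(1000*float(k@[x,y,1]),1) for x,y in((-.06,.068),(.06,.068),(-.06,-.068),(.06,-.068))])
    s=manip.state();print(s["clock"],s["tcp_pos"].round(4) if hasattr(s["tcp_pos"],"round") else s["tcp_pos"],s["contact_force"])
E
python3 - <<'E'
from h import *
from cell import manip
tilt(manip)
E
```

```text
scene 6854 slope x,y [ 0.0016 -0.0002] corner z NL FL NR FR [37.8, 38.0, 37.9, 38.1]
top 6315 slope x,y [0.0006 0.001 ] corner z NL FL NR FR [38.4, 38.4, 38.2, 38.3]
4.25 [0.5095 0.1506 0.0468] [0.1036369  0.0714022  0.62228479]
```

Plate is level and contact is just starting. I press harder.

Call:
move_arm:
  fingers: [0,0,0,0,0,0,0,0,0,0]
  translation:
    - [0,0,0.3]
    - [0,0,0.6]
    - [0,0,0.9]
    - [0,0,1.2]
    - [0,0,1.5]
    - [0,0,1.5]
    - [0,0,1.5]
    - [0,0,1.5]
    - [0,0,1.5]
    - [0,0,1.5]
  rotation:
    - [0,0,0]
    - [0,0,0]
    - [0,0,0]
    - [0,0,0]
    - [0,0,0]
    - [0,0,0]
    - [0,0,0]
    - [0,0,0]
    - [0,0,0]
    - [0,0,0]

```text
clock: 5.25
tcp_pos: [0.5095, 0.1506, 0.0453]
eef_rot: [3.142, -0.0, 2.814]
contact_force: [-0.6, -1.4, 0.2]
opening: -0.001
finger_force: 0.0
```

```bash
python3 - <<'E'
from h import *
from cell import manip
tilt(manip,"c")
c=cv2.imread("pics/c_scene.png")[160:320,320:480];cv2.imwrite("pics/c2.png",cv2.resize(c,(640,640))[:600])
E
```

```text
scene 6838 slope x,y [ 0.0016 -0.0006] corner z NL FL NR FR [37.8, 38.0, 37.9, 38.1]
top 6309 slope x,y [0.0005 0.0002] corner z NL FL NR FR [38.4, 38.4, 38.3, 38.4]
5.35 [0.5095 0.1506 0.0453] [ 0.37300815 -0.59419794 -0.26656633]
```

View pics/c2.png

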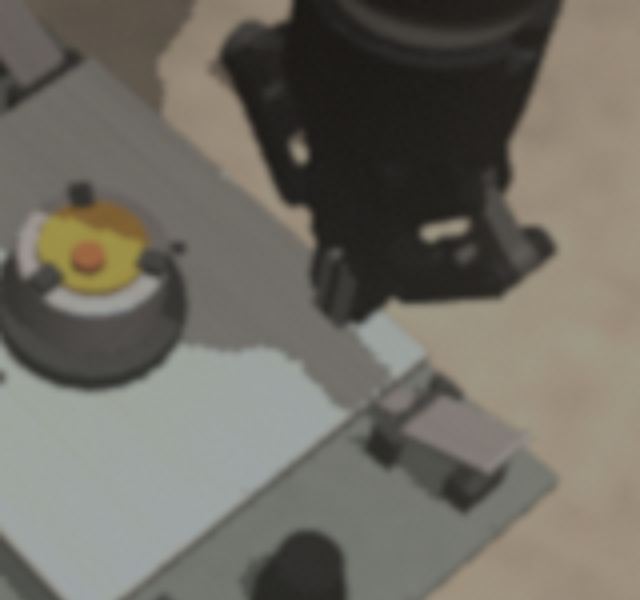

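The plate is level and the tip is still just above it, near (340,310). I go on down.

Call:
move_arm:
  fingers: [0,0,0,0,0,0,0,0,0,0]
  translation:
    - [0,0,0.3]
    - [0,0,0.6]
    - [0,0,0.9]
    - [0,0,1.2]
    - [0,0,1.5]
    - [0,0,1.8]
    - [0,0,2.1]
    - [0,0,2.4]
    - [0,0,2.5]
    - [0,0,2.5]
  rotation:
    - [0,0,0]
    - [0,0,0]
    - [0,0,0]
    - [0,0,0]
    - [0,0,0]
    - [0,0,0]
    - [0,0,0]
    - [0,0,0]
    - [0,0,0]
    - [0,0,0]

```text
clock: 6.35
tcp_pos: [0.5094, 0.1506, 0.0428]
eef_rot: [-3.142, 0.0, 2.814]
contact_force: [0.1, -0.6, -0.4]
opening: -0.0
finger_force: 0.0
```

```bash
python3 - <<'E'
from h import *
from cell import manip
tilt(manip,"d")
c=manip.capture("wrist");cv2.imwrite("pics/w.png",c["color"])
H=c["hand_eye"];K=c["mtx"];T=np.linalg.inv(H)
# tool depth of surfaces near finger: print cloud in tool frame, z of plate & finger tip
v,u=np.mgrid[:480,:640];p=np.stack([u,v,np.ones_like(u)],-1)@np.linalg.inv(K).T*c["range_z"][...,None]
p=(p@H[:3,:3].T+H[:3,3])[c["range_z"]>0]*1000
print(H.round(3).tolist())
f=(abs(p[:,0])<15)&(abs(p[:,1])<30);q=p[f];print(len(q))
for i in range(-30,30,5):
    r=q[(q[:,1]>=i)&(q[:,1]<i+5)]
    if len(r):print(i,len(r),np.percentile(r[:,2],[0,50,95,100]).round(1))
f=(abs(p[:,0])<60)&(abs(p[:,1])<30);print("plate med z",np.percentile(p[f,2],[25,50,75,95]))
E
```

```text
scene 6816 slope x,y [ 0.0012 -0.0005] corner z NL FL NR FR [37.9, 38.0, 37.9, 38.1]
top 6328 slope x,y [-0.0001  0.0006] corner z NL FL NR FR [38.4, 38.4, 38.3, 38.3]
6.45 [0.5095 0.1506 0.0428] [ 0.12682107  0.03732948 -0.56619881]
[[0.0, -0.955, -0.297, 0.077], [1.0, 0.0, 0.0, 0.001], [-0.0, -0.297, 0.955, -0.161], [0.0, 0.0, 0.0, 1.0]]
23291
-30 2396 [-107.3  -74.9    5.3    6.3]
-25 2421 [-108.   -74.3    5.3    6.7]
-20 1003 [-103.1  -59.5    5.6    6.5]
-15 1091 [-99.7 -42.4   5.5   6.7]
-10 1459 [-108.8  -53.4    5.4    6.5]
-5 3396 [-107.9  -71.7    4.7    6.5]
0 3385 [-108.2  -68.     4.7    6.7]
5 1866 [-109.1  -65.     5.3    6.3]
10 1307 [-99.5 -45.2   5.4   6.6]
15 739 [-76.9   4.4   5.7   6.6]
20 2163 [-108.2  -73.5    5.4    6.3]
25 2065 [-107.4  -75.4    6.    30.9]
plate med z [-97.44810718 -71.17684585   5.00592256  42.00634416]
```

View pics/w.png

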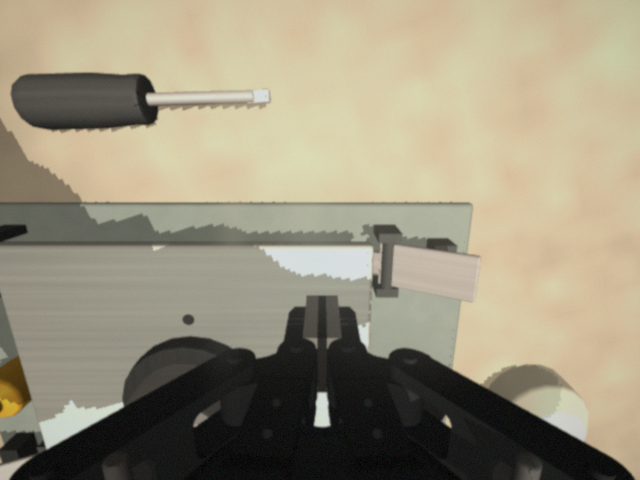

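In the wrist view the shut tips are at (323,297) over the plate, and its right edge is at column 372. The near-left tab is at (435,272). I go down in smaller steps until contact.

Call:
move_arm:
  fingers: [0,0,0,0,0,0,0,0,0,0]
  translation:
    - [0,0,0.3]
    - [0,0,0.6]
    - [0,0,0.9]
    - [0,0,1.2]
    - [0,0,1.5]
    - [0,0,1.8]
    - [0,0,2.1]
    - [0,0,2.4]
    - [0,0,2.5]
    - [0,0,2.5]
  rotation:
    - [0,0,0]
    - [0,0,0]
    - [0,0,0]
    - [0,0,0]
    - [0,0,0]
    - [0,0,0]
    - [0,0,0]
    - [0,0,0]
    - [0,0,0]
    - [0,0,0]

```text
clock: 7.5
tcp_pos: [0.5094, 0.1506, 0.0403]
eef_rot: [-3.142, -0.0, 2.814]
contact_force: [0.3, -0.2, 0.3]
opening: -0.002
finger_force: 0.0
```

```bash
python3 - <<'E'
from h import *
from cell import manip
tilt(manip)
c=manip.capture("wrist")
H=c["hand_eye"];K=c["mtx"]
v,u=np.mgrid[:480,:640];p=np.stack([u,v,np.ones_like(u)],-1)@np.linalg.inv(K).T*c["range_z"][...,None]
p=(p@H[:3,:3].T+H[:3,3])*1000
for r in range(270,345,5): print(r,p[r,312].round(1),p[r,333].round(1),c["color"][r,312])
E
```

```text
scene 6806 slope x,y [ 0.0016 -0.0001] corner z NL FL NR FR [37.8, 38.0, 37.9, 38.1]
top 6300 slope x,y [-0.0003  0.0011] corner z NL FL NR FR [38.5, 38.4, 38.3, 38.3]
7.6 [0.5094 0.1506 0.0403] [-0.19015124  0.81729954  0.23209842]
270 [13.6 -4.1  2.8] [13.9  6.2  2.1] [222 220 213]
275 [10.9 -4.1  3.1] [11.2  6.3  2.3] [189 195 189]
280 [ 8.4 -4.1  2.5] [8.3 6.3 2.9] [144 159 159]
285 [ 5.5 -4.2  3.1] [5.9 6.3 2.1] [146 161 161]
290 [ 2.7 -4.2  3.3] [2.9 6.3 2.8] [149 163 164]
295 [ 12.4  -3.4 -23.1] [ 12.    5.5 -22.3] [109 120 120]
300 [ 11.9  -3.3 -27. ] [ 12.6   5.3 -28.4] [76 85 86]
305 [ 12.   -3.2 -31.7] [ 12.2   5.2 -32. ] [75 83 84]
310 [ 12.4  -3.1 -36.7] [ 12.    5.1 -35.9] [73 80 83]
315 [ 12.3  -3.  -40.5] [ 11.7   5.  -39.5] [71 79 82]
320 [ 12.7  -2.8 -45.1] [ 12.4   4.8 -44.6] [69 77 81]
325 [ 12.4  -2.8 -48.2] [ 12.5   4.7 -48.3] [72 77 83]
330 [ 11.9  -2.7 -50.7] [ 12.2   4.6 -51.1] [68 76 78]
335 [ 11.9  -2.6 -54. ] [ 11.4   4.6 -53.1] [69 78 79]
340 [ 11.3  -2.6 -56.1] [ 11.7   4.5 -56.7] [116 129 132]
```

```bash
python3 - <<'E'
from h import *
from cell import manip
c=manip.capture("scene");P=cloud(c)*1000
a=np.radians(-18.8);R=np.array([[np.cos(a),-np.sin(a)],[np.sin(a),np.cos(a)]])
L=(P[...,:2]-[544,66.2])@R
t=(abs(L[...,0]+60)<25)&(abs(L[...,1]-68)<25)&(P[...,2]>44)
z=P[...,2][t];i=np.argsort(z)[:400:20]
print(len(z),np.c_[L[t][i],z[i]].round(0).tolist())
E
```

```text
1351 [[-56.0, 76.0, 59.0], [-54.0, 80.0, 66.0], [-60.0, 81.0, 69.0], [-54.0, 55.0, 71.0], [-54.0, 56.0, 74.0], [-60.0, 82.0, 76.0], [-54.0, 56.0, 79.0], [-49.0, 72.0, 81.0], [-53.0, 60.0, 84.0], [-53.0, 79.0, 86.0], [-50.0, 72.0, 89.0], [-49.0, 66.0, 92.0], [-52.0, 69.0, 95.0], [-47.0, 78.0, 100.0], [-54.0, 49.0, 103.0], [-47.0, 62.0, 104.0], [-48.0, 67.0, 106.0], [-54.0, 66.0, 107.0], [-48.0, 60.0, 108.0], [-48.0, 62.0, 110.0]]
```

Both cameras put the fingertips at about z≈60, some 22 mm behind the reported TCP and not 11 mm ahead of it. I rely on the measurement and expect contact at TCP z≈16.

Call:
move_arm:
  fingers: [0,0,0,0,0,0,0,0,0,0]
  translation:
    - [0,0,2]
    - [0,0,4]
    - [0,0,6]
    - [0,0,8]
    - [0,0,10]
    - [0,0,12]
    - [0,0,14]
    - [0,0,15]
    - [0,0,16]
    - [0,0,16]
  rotation:
    - [0,0,0]
    - [0,0,0]
    - [0,0,0]
    - [0,0,0]
    - [0,0,0]
    - [0,0,0]
    - [0,0,0]
    - [0,0,0]
    - [0,0,0]
    - [0,0,0]

```text
clock: 8.7
tcp_pos: [0.5094, 0.1506, 0.0242]
eef_rot: [-3.141, -0.0, 2.814]
contact_force: [-0.2, 0.1, 0.0]
opening: 0.001
finger_force: 0.0
```

```bash
cat > w.py <<'E'
from h import *
from cell import manip
tilt(manip)
c=manip.capture("wrist");H=c["hand_eye"];K=c["mtx"]
v,u=np.mgrid[:480,:640];p=np.stack([u,v,np.ones_like(u)],-1)@np.linalg.inv(K).T*c["range_z"][...,None]
p=(p@H[:3,:3].T+H[:3,3])*1000
for r in range(262,308,3): print(r,p[r,312].round(1),p[r,333].round(1))
cv2.imwrite("pics/w2.png",c["color"])
E
python3 w.py
```

```text
scene 6697 slope x,y [0.0015 0.    ] corner z NL FL NR FR [37.9, 38.1, 37.9, 38.1]
top 6275 slope x,y [-0.0001  0.0013] corner z NL FL NR FR [38.5, 38.5, 38.3, 38.3]
8.8 [0.5095 0.1506 0.0244] [-0.22975472  0.12769879 -0.94064183]
262 [ 24.   -3.6 -14.3] [ 24.    5.6 -14.4]
265 [ 22.6  -3.6 -14.3] [ 22.2   5.7 -13.3]
268 [ 20.9  -3.6 -13.4] [ 20.6   5.7 -12.6]
271 [ 19.6  -3.6 -13.8] [ 19.6   5.7 -13.8]
274 [ 18.2  -3.6 -13.8] [ 17.6   5.7 -12.5]
277 [ 16.5  -3.6 -13.2] [ 16.9   5.7 -14.1]
280 [ 15.   -3.7 -13. ] [ 15.6   5.7 -14.4]
283 [ 13.9  -3.6 -13.9] [ 13.5   5.8 -13.1]
286 [ 12.3  -3.7 -13.6] [ 12.2   5.8 -13.4]
289 [ 10.4  -3.7 -12.6] [ 10.9   5.8 -13.7]
292 [  9.6  -3.7 -14.1] [  9.2   5.8 -13.2]
295 [ 11.9  -3.5 -22.1] [ 12.1   5.5 -22.7]
298 [ 12.   -3.4 -25.3] [ 11.9   5.4 -25.1]
301 [ 12.4  -3.3 -28.9] [ 12.4   5.3 -28.9]
304 [ 12.2  -3.2 -31.1] [ 11.4   5.3 -29.7]
307 [ 12.8  -3.1 -35. ] [ 12.    5.2 -33.5]
```

Call:
move_arm:
  fingers: [0,0,0,0,0,0,0,0,0,0]
  translation:
    - [0,0,2]
    - [0,0,4]
    - [0,0,5]
    - [0,0,5.5]
    - [0,0,6]
    - [0,0,6.5]
    - [0,0,7]
    - [0,0,7.5]
    - [0,0,7.8]
    - [0,0,7.8]
  rotation:
    - [0,0,0]
    - [0,0,0]
    - [0,0,0]
    - [0,0,0]
    - [0,0,0]
    - [0,0,0]
    - [0,0,0]
    - [0,0,0]
    - [0,0,0]
    - [0,0,0]

```text
clock: 9.85
tcp_pos: [0.5094, 0.1508, 0.0165]
eef_rot: [3.141, -0.0, 2.814]
contact_force: [-1.6, 1.1, 3.3]
opening: 0.0
finger_force: 1.7
```

Call:
move_arm:
  fingers: [0,0,0,0,0,0,0,0,0,0]
  translation:
    - [0,0,0.2]
    - [0,0,0.4]
    - [0,0,0.6]
    - [0,0,0.8]
    - [0,0,1]
    - [0,0,1]
    - [0,0,1]
    - [0,0,1]
    - [0,0,1]
    - [0,0,1]
  rotation:
    - [0,0,0]
    - [0,0,0]
    - [0,0,0]
    - [0,0,0]
    - [0,0,0]
    - [0,0,0]
    - [0,0,0]
    - [0,0,0]
    - [0,0,0]
    - [0,0,0]

```text
clock: 10.85
tcp_pos: [0.5094, 0.1508, 0.0155]
eef_rot: [3.141, -0.0, 2.814]
contact_force: [-0.8, 2.3, 3.4]
opening: -0.003
finger_force: 1.8
```

```bash
python3 w.py | head -3
```

```text
scene 6670 slope x,y [ 0.0392 -0.0339] corner z NL FL NR FR [33.1, 37.8, 37.7, 42.4]
top 6293 slope x,y [ 0.0376 -0.0331] corner z NL FL NR FR [33.7, 38.2, 38.2, 42.7]
10.95 [0.5094 0.1508 0.0155] [-1.77182201  1.81525804  3.95916718]
```

The near-left corner sank: its top is now at 33 mm, the far-right at 42.5, a lean of 0.05. Contact shows the tip is about 18 mm behind the TCP. I lift straight up and move over the near-left tab.

Call:
move_arm:
  fingers: [0,0,0,0,0,0,0,0,0,0]
  translation:
    - [0,0,-4]
    - [0,0,-14]
    - [0,0,-28]
    - [0,0,-32]
    - [2,15,-32]
    - [4,30,-32]
    - [6,45,-32]
    - [8,60,-32]
    - [8.5,69,-32]
    - [8.5,69,-32]
  rotation:
    - [0,0,0]
    - [0,0,0]
    - [0,0,0]
    - [0,0,0]
    - [0,0,0]
    - [0,0,0]
    - [0,0,0]
    - [0,0,0]
    - [0,0,0]
    - [0,0,0]

```text
clock: 12.0
tcp_pos: [0.5236, 0.2203, 0.047]
eef_rot: [-3.141, -0.0, 2.816]
contact_force: [-0.0, -0.2, -0.3]
opening: 0.003
finger_force: 0.0
```

```bash
python3 w.py
```

```text
scene 6889 slope x,y [ 0.0378 -0.0324] corner z NL FL NR FR [33.3, 37.9, 37.7, 42.3]
top 7337 slope x,y [ 0.0361 -0.0318] corner z NL FL NR FR [34.0, 38.3, 38.3, 42.6]
12.1 [0.5234 0.2188 0.0472] [-0.87756941  0.12745994  0.35980351]
262 [ 9.7 -4.7 25.3] [ 4.   7.5 41. ]
265 [13.9 -4.2  9.1] [ 2.2  7.5 40.6]
268 [13.2 -4.2  6.7] [ 0.2  7.5 40.8]
271 [10.9 -4.2  8.5] [13.4  6.2  2. ]
274 [ 9.8 -4.2  7. ] [11.7  6.3  2.3]
277 [ 8.5 -4.2  6.2] [10.4  6.2  1.6]
280 [ 6.6 -4.2  7. ] [8.8 6.3 1.8]
283 [ 5.7 -4.2  5.2] [6.8 6.3 2.6]
286 [ 3.1 -4.3  7.2] [5.1 6.3 2.8]
289 [ 1.3 -4.3  7.7] [3.2 6.4 3.4]
292 [-0.2 -4.3  7.3] [1.8 6.4 2.8]
295 [ 11.9  -3.5 -22.1] [ 12.4   5.5 -23.2]
298 [ 12.3  -3.4 -25.8] [ 11.7   5.4 -24.7]
301 [ 12.2  -3.3 -28.6] [ 12.2   5.3 -28.5]
304 [ 12.3  -3.2 -31.4] [ 12.2   5.2 -31.3]
307 [ 12.6  -3.1 -34.6] [ 11.8   5.2 -33.1]
```

View pics/w2.png

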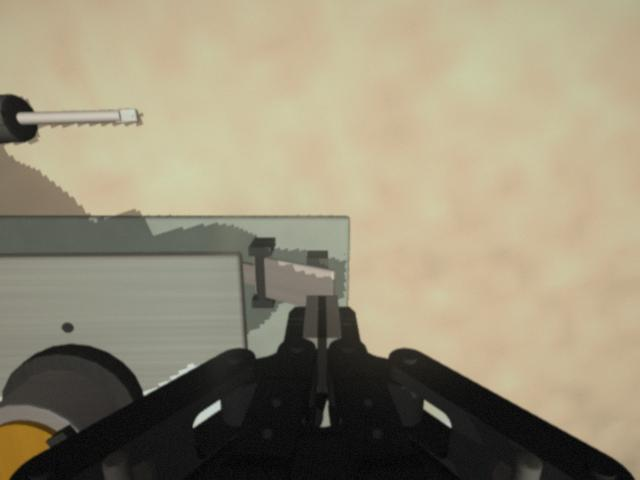

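The plate stays leaning. The tip is over the outer end of the tab: the tab spans tool x −10..14 and ends at tool y≈7. I shift slightly in and press down.

Call:
move_arm:
  fingers: [0,0,0,0,0,0,0,0,0,0]
  translation:
    - [1,-1,6]
    - [2,-2,12]
    - [2,-2,17]
    - [2,-2,20]
    - [2,-2,23]
    - [2,-2,26]
    - [2,-2,29]
    - [2,-2,32]
    - [2,-2,35]
    - [2,-2,35]
  rotation:
    - [0,0,0]
    - [0,0,0]
    - [0,0,0]
    - [0,0,0]
    - [0,0,0]
    - [0,0,0]
    - [0,0,0]
    - [0,0,0]
    - [0,0,0]
    - [0,0,0]

```text
clock: 13.15
tcp_pos: [0.5212, 0.2174, 0.0122]
eef_rot: [-3.142, 0.0, 2.814]
contact_force: [0.2, 0.3, -0.3]
opening: 0.001
finger_force: 0.3
```

Call:
move_arm:
  fingers: [0,0,0,0,0,0,0,0,0,0]
  translation:
    - [0,0,1]
    - [0,0,2]
    - [0,0,3]
    - [0,0,4]
    - [0,0,4.5]
    - [0,0,5]
    - [0,0,5.5]
    - [0,0,6]
    - [0,0,6]
    - [0,0,6]
  rotation:
    - [0,0,0]
    - [0,0,0]
    - [0,0,0]
    - [0,0,0]
    - [0,0,0]
    - [0,0,0]
    - [0,0,0]
    - [0,0,0]
    - [0,0,0]
    - [0,0,0]

```text
clock: 14.15
tcp_pos: [0.5212, 0.2176, 0.0066]
eef_rot: [3.141, 0.0, 2.814]
contact_force: [-0.1, 1.6, 2.9]
opening: -0.001
finger_force: 1.4
```

```bash
python3 w.py
```

```text
scene 6919 slope x,y [ 0.0029 -0.001 ] corner z NL FL NR FR [37.7, 38.0, 37.8, 38.1]
top 7359 slope x,y [ 0.0012 -0.0003] corner z NL FL NR FR [38.2, 38.4, 38.3, 38.4]
14.25 [0.5212 0.2176 0.0066] [0.18646613 1.68228128 2.57986988]
262 [18.9 -4.  -0.1] [18.4  6.2  1.3]
265 [16.9 -4.   1.1] [17.1  6.1  0.6]
268 [15.4 -4.   1. ] [16.   6.1 -0.6]
271 [14.4 -4.  -0.4] [14.1  6.2  0.2]
274 [12.6 -4.   0.1] [12.7  6.2 -0.1]
277 [11.5 -4.  -0.9] [10.7  6.2  1. ]
280 [10.3 -4.  -1.8] [9.3 6.2 0.4]
283 [10.5 -3.9 -6. ] [7.7 6.2 0.4]
286 [10.  -3.8 -8.4] [6.1 6.3 0.6]
289 [ 12.3  -3.6 -16.8] [ 12.4   5.7 -17.1]
292 [ 11.2  -3.6 -17.7] [ 11.6   5.6 -18.4]
295 [ 12.5  -3.4 -23.5] [ 12.    5.5 -22.4]
298 [ 11.5  -3.4 -24.2] [ 11.5   5.4 -24.3]
301 [ 12.3  -3.3 -28.7] [ 11.5   5.4 -27.1]
304 [ 12.3  -3.2 -31.4] [ 12.    5.2 -30.9]
307 [ 11.8  -3.2 -33. ] [ 11.6   5.2 -32.6]
```

View pics/w2.png

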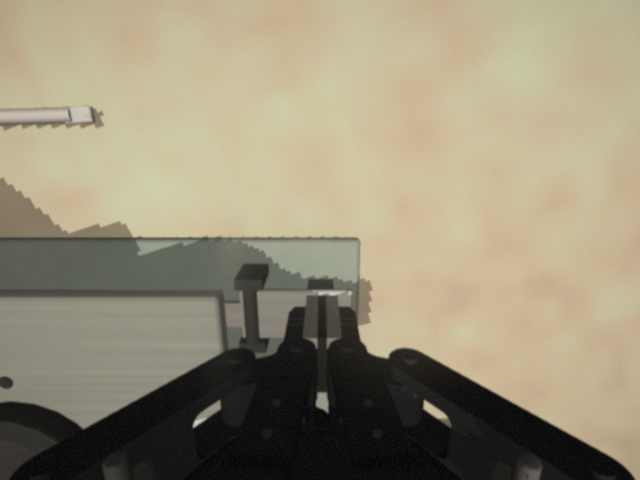

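The plate is almost level and the tab looks nearly flat, with its end near (350,295). I press on until the stop shows in the force.

Call:
move_arm:
  fingers: [0,0,0,0,0,0,0,0,0,0]
  translation:
    - [0,0,0.3]
    - [0,0,0.6]
    - [0,0,0.9]
    - [0,0,1.2]
    - [0,0,1.5]
    - [0,0,1.8]
    - [0,0,2]
    - [0,0,2]
    - [0,0,2]
    - [0,0,2]
  rotation:
    - [0,0,0]
    - [0,0,0]
    - [0,0,0]
    - [0,0,0]
    - [0,0,0]
    - [0,0,0]
    - [0,0,0]
    - [0,0,0]
    - [0,0,0]
    - [0,0,0]

```text
clock: 15.3
tcp_pos: [0.5213, 0.2176, 0.0064]
eef_rot: [3.141, 0.001, 2.814]
contact_force: [-2.0, 2.4, 10.4]
opening: -0.003
finger_force: 5.1
```

The force rises to 10 N and the tool no longer moves, so the shim is on its rest. I retract straight up.

Call:
move_arm:
  fingers: [0,0,0,0,0,0,0,0,0,0]
  translation:
    - [0,0,-3]
    - [0,0,-10]
    - [0,0,-25]
    - [0,0,-45]
    - [0,0,-70]
    - [0,10,-95]
    - [0,30,-120]
    - [0,50,-140]
    - [0,70,-150]
    - [0,70,-150]
  rotation:
    - [0,0,0]
    - [0,0,0]
    - [0,0,0]
    - [0,0,0]
    - [0,0,0]
    - [0,0,0]
    - [0,0,0]
    - [0,0,0]
    - [0,0,0]
    - [0,0,0]

```text
clock: 16.3
tcp_pos: [0.5452, 0.2857, 0.1573]
eef_rot: [3.138, 0.004, 2.816]
contact_force: [-0.3, 0.0, 0.7]
opening: 0.0
finger_force: 0.0
```

```bash
python3 - <<'E'
from h import *
from cell import manip
tilt(manip,"e")
c=manip.capture("scene");P=cloud(c);a=np.radians(-18.8);R=np.array([[np.cos(a),-np.sin(a)],[np.sin(a),np.cos(a)]])
L=(P[...,:2]*1000-[544,66.2])@R
for sx in(-1,1):
  for sy in(-1,1):
    t=(abs(L[...,0]-69*sx)<9)&(abs(L[...,1]*sy-130)<17)&(P[...,2]>.018)&(P[...,2]<.06)
    k=np.polyfit(L[...,1][t]*sy,P[...,2][t]*1000,1);print(sx,sy,t.sum(),"slope",k[0].round(3),"z@139",np.polyval(k,139).round(1))
cv2.imwrite("pics/e2.png",c["color"][120:380,180:500].repeat(2,0).repeat(2,1))
E
```

```text
scene 6914 slope x,y [ 0.0023 -0.001 ] corner z NL FL NR FR [37.7, 38.0, 37.9, 38.1]
top 7348 slope x,y [ 0.0002 -0.0004] corner z NL FL NR FR [38.3, 38.3, 38.3, 38.3]
16.4 [0.5434 0.2833 0.1546] [-0.42918135  0.46530149  0.84531701]
-1 -1 225 slope 0.325 z@139 37.6
-1 1 251 slope -0.011 z@139 24.3
1 -1 246 slope 0.413 z@139 38.6
1 1 287 slope 0.352 z@139 37.9
```

View pics/e2.png

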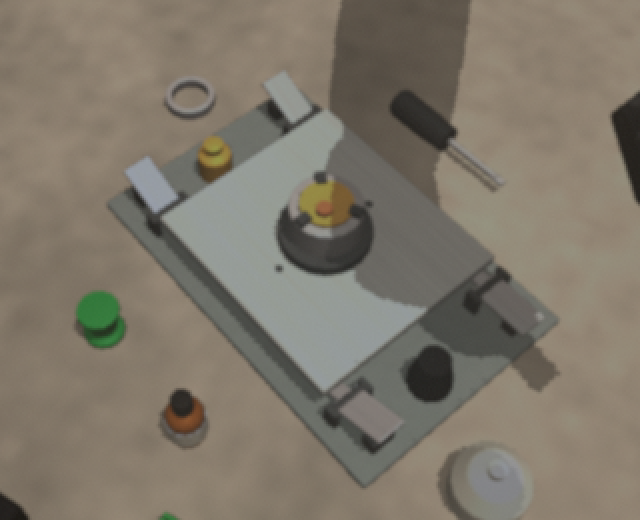

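The plate is level and the near-left shim lies flat at (510,305), 24.3 mm high. The other three shims stand, nothing else has moved, and the arm is clear.

```bash
python3 -c "
from cell import manip
print(manip.job_done())"
```

```text
the job is handed in; nothing more can be done
None
```

The near-left corner was the one that sank; I pressed its shim flat onto its rest, the plate is level again, the other three shims and the bystanders are as they were, and I handed the job in at about 16.5 s with the arm clear.

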